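Back the vial carousel up one notch

ROBOT

A 7-joint arm with a two-finger parallel gripper is mounted at the origin on the work surface. World frame = base frame: x ahead of the robot, y to its left, z up, the work surface at z = 0. Lengths are in mm, angles in rad, forces in N, time in s.
With the tool pointing down it reaches from about 400 to 875 mm from the base axis. Payload 4.4 kg.
Tool frame: the origin (TCP) lies midway between the tips of the shut fingers; the grasp point (between the pads) lies 19 mm behind it; x points along the fingers, z is the direction in which the jaws open and shut, and the axes are right-handed (so a half turn about x gives the same grasp; the last joint's range is limited). The gripper opens to 85 mm and grips with 20 to 120 N. Pads are 22 mm wide; open, the fingers measure 114 mm over their backs; the gripper's body (76 mm by 85 mm) begins 54 mm behind the grasp point. The pads swing forward as they close: fully open they stand 13 mm farther back than shut.
Start: joints at [1.161, 0.628, 0.038, 1.517, -0.027, 0.996, -0.02], TCP at [219.122, -611.967, 231.313] pointing down, gripper open.
Joint ranges: [-3.06, 3.06], [-0.37, 2.12], [-1.25, 1.32], [0.18, 2.47], [-1.1, 4.24], [0.23, 1.98], [-2.94, 2.94]. Speed limits (rad/s): [2.57, 2.57, 3.14, 3.14, 3.14, 3.14, 3.14].

INTERFACE

Orientations are given as [roll, pitch, yaw] about the fixed x, y, z axes, in that order (R = Rz(yaw) Ry(pitch) Rx(roll)).
In Python, from cell import ctrl gives the robot as it stands. The module is installed in compiled form; this text tells all that it offers.
- The arm moves only by the tool servo_tool, never from a script. Its argument "rows" is a list of rows, each an object of numbers: "dx", "dy", "dz": the shift along the tool's x, y, z in units of 750 mm (1.0 is 750 mm); "wx", "wy", "wz": the turn, a rotation vector about the tool's x, y, z in units of 6 degrees (1.0 is 6 degrees); "fingers": the closure, from 0 (fully open) to 1 (shut). In form: [{"dx": .., "dy": .., "dz": .., "wx": .., "wy": .., "wz": .., "fingers": ..}, ...]. A call has 1 to 5 rows; each row shifts and turns the commanded pose from where the row before left it, along the tool's axes as they then stand; what a row does not reach is not made up. A row lasts 1/8 s, in which the tool goes at most 62.5 mm and 10.7 degrees, less where a joint would pass 70% of its speed; a pose out of reach is approached as far as the arm can. A call with a number of a shift or a turn outside -1 to 1 is refused whole. A call with a gripper value outside its range is refused whole. The fingers move at their own pace and stop on an object; the grip force is fixed at half the most. Time passes only in rows, so rows that do not move let the fingers close. It gives the time, the measured TCP pose, the force and the opening at its end, in the units of the state.
- ctrl.read_state(): the state, without advancing time (a new reading comes with each control period).
- ctrl.get_image(name): name is "side" or "top" or "wrist"; returns the picture (420x560x3 uint8, red, green, blue); there is no depth.
- ctrl.camera_info(name): a dict with "fovy" (degrees; the focal length in pixels is half the picture's height over the tangent of half this angle, whatever the lens; pixels are square), "cx", "cy" (the principal point, pixels), "R" (3x3) and "t" (3): a world point X has camera coordinates R X + t. Camera axes: x right, y down, z forward; pixel columns grow to the right and rows downward; lengths in mm; the calibration is good to about 2 mm. A picture is of the moment at which its call begins: read the wrist's pose just before it. camera_info takes no time and is no camera call; for the wrist camera it gives the pose at the moment of the call.
- ctrl.finish_job(): hands the job in, once; it reports no verdict.
Trained networks look in the newest picture that a camera, given by its name, has taken for a name from the list of things; names that differ only in an ending like _2 or _b are one class to them, and where a whole thing is asked for, a point or a joint stands for the part that bears it (a point fixed in the world has none). Each returns a list of dicts, best first, with "conf" (0 to 1); they miss things now and then, are a little off and sometimes report something else, mostly with a low value. They report only what shows in the picture. A call takes as long as a camera call.
- ctrl.search_frame(label, camera): "extent" ([centre column, centre row, width, height] in pixels, round what is visible of it).
- ctrl.silhouettes(label, camera): "region" (420x560 bool, what is visible of it) and "extent" ([centre column, centre row, width, height] in pixels, round what is visible of it).
- ctrl.mark_of(label, camera): "point" ([column, row] in pixels: a listed point, or the origin of a listed thing).
The state is a dict: "clock": time; "qpos": joint angles; "qd": joint speeds; "tau": joint torques, N m; "eef_pos": TCP position; "tool_rot": TCP orientation; "force": force on the tool from outside, world axes, zero at the start; "torque": the same for the moment, N m; "width": finger opening in mm.
Only numpy, scipy, OpenCV 4.12 (cv2) and the standard library are available. Lean on these libraries where they do the work, as an engineer would, in place of code of your own. Each camera call takes 0.05 s, during which the arm holds its last target.

TASK

The hand-indexed vial carousel has been clicked one place too far, so its empty pocket stands under the sampling needle. With a fingertip, lift the ratchet pawl by pushing its thumb tail until it stays thrown back, push the wheel backward one notch (clockwise seen from above) by an arm of its star handle so that the last vial stands under the needle, then push the pawl over so that it drops into the notch again. Only push, gently: grip nothing, do not push on the glass vials, and leave the things on the bench around it where they are.

Things in the scene. Friction and masses are not known exactly. Their poses are not given: they have to be found in the camera images.
- carousel: Round grey base, 208 mm across, fixed. Origin on the wheel's vertical axis at bench height; z up; the pawl works on the rim's -x side, the needle column stands on the -y side (70 to 180 mm from the axis, its arm over the wheel up to 150 mm high). Wheel: aluminium, 228 mm across, plate top 42 mm high, 12 steel saw teeth 12 mm high on the rim, one per vial place, 30 degrees apart.
- wheel (a joint): Turn of the wheel, rad, positive = backward = clockwise from above; starts at -0.08 to -0.02 in its notch. One notch is 0.524. With the pawl down the teeth stop it about 0.02 past a whole notch; a pawl let down between 0.1 and 0.52 falls into the next notch, beyond that it lands on a tooth. It stays where left; turning takes 0.1 N m, 2 N at a handle ball.
- pawl (a joint): Swing of the pawl, rad: 0 = down in the notch on its rest pin, 1.40 = thrown back against its stop, nose up. It is a weighted gravity pawl: below about 0.8 it falls down, above that it falls back and stays. It takes under 2 N at the pad.
- pawl_hinge (a point): Centre of the pawl's hinge on the bracket: 72 mm above the bench, at x = -108, y = +60 mm in the carousel's frame; the pin lies along the carousel's x and the pawl swings in its y-z plane. The bracket's cheeks reach 84 mm high and 13 mm either side of the hinge in y, 26 mm over their outsides.
- pawl_lever: The dark steel pawl itself, 12 mm wide: arm and nose to the carousel's -y of the hinge when down, thumb tail 42 mm long almost upright above the hinge. Origin on the hinge; turns with it. To lift the pawl push the tail's pad along the carousel's +y with a tip 90 to 95 mm above the bench, for about 45 mm; thrown back the tail lies along +y, wholly below 84 mm.
- pawl_pad (a point): Centre of the thumb pad on the tail: a roller 16 mm across and 24 mm long, lying along the carousel's x; with the pawl down 114 mm above the bench and 6 mm to +y of the hinge.
- pawl_nose (a point): Middle of the end face of the pawl's nose: 63 mm from the hinge, to -y and 50 mm high when down; 31 mm to -y of the hinge and 127 mm high when thrown back. The arm between is 12 mm wide, 11 to 18 mm deep. To bring the pawl down push the upright arm along -y from its hinge side, tip 85 to 95 mm high, until the pushing face is 50 mm to -y of the hinge.
- star: Star handle turning with the wheel: black hub 26 mm across, top 116 mm high, four level steel arms 10 mm thick, 104 mm high, each ending in a black 20 mm ball 56 mm from the axis. Origin on the axis, 30 mm high. At joint wheel 0 the arms point at -165.1, -75.1, 14.9 and 104.9 degrees from the carousel's x (counter-clockwise positive from above); they turn clockwise as wheel grows.
- vials: The eleven white-capped amber glass vials clipped into the wheel's pockets, 22 mm across, centred 78 mm from the axis, cap tops 84 mm above the bench. Origin on the wheel's axis 30 mm above the bench. The twelfth pocket is empty.
- last_vial (a point): Centre of the top of the last vial, next to the empty pocket; one notch back it stands under the needle.
- needle_tip (a point): Tip of the fixed steel needle, 91 mm above the bench, 78 mm from the axis on the carousel's -y side.
- spare_vial: Bystander: a loose vial like these, amber glass with a white cap, 22 mm across, 41 mm high, standing on the bench; origin at the centre of its underside.
- tube_rack: Bystander: a blue tube rack, 84 x 125 mm, 31 mm high (35 with tube lids); origin at the centre of its underside.
- mouse: Bystander: a grey computer mouse, 100 x 62 mm, 34 mm high; origin at the centre of its underside.

How it is judged:
By the outcome, as a careful person would: the job done as asked, in the order asked, and still so for the second after the job is handed in, with the robot touching nothing.
It also fails if it takes over 58 s, if anything falls off the work surface, if the arm or the gripper's body presses on something with over 40 N, if the wrist force passes 120 N, or if a joint passes its speed limit or range.

## Working session

There is one attempt and no reset: what is moved stays moved. The work goes in short steps, Python scripts to look and compute and a tool call to move; the robot and the scene stay as the last step left them, time stands still between calls to the robot, and variables do not carry over. Pictures are saved under pics/ and viewed, and the job is handed in when it is done.

Besides the shell and the picture viewer there is one more tool, called after "Emit:" in YAML: its name, and indented under it one key for each argument. servo_tool: Moves the arm, as the interface text tells. Its arguments: {"type":"object","properties":{"rows":{"type":"array"}},"required":["rows"]}

```bash
mkdir -p pics; python3 - <<'E'
from cell import ctrl
import cv2
s=ctrl.read_state();print({k:s[k] for k in('clock','eef_pos','tool_rot','width')})
for c in('side','top'):
    im=ctrl.get_image(c);cv2.imwrite(f'pics/{c}0.png',im[:,:,::-1]);i=ctrl.camera_info(c);print(c,i)
    for l in('pawl_hinge','pawl_pad','pawl_nose','needle_tip','last_vial','carousel','star','spare_vial','tube_rack','mouse'):
        print(l,[(round(d['conf'],2),[round(float(v)) for v in d['point']]) for d in ctrl.mark_of(l,c)[:2]])
E
```

```text
{'clock': 0.0, 'eef_pos': array([ 218.93084826, -611.3358599 ,  230.38919144]), 'tool_rot': array([-3.13501898,  1.56884489,  1.9212218 ]), 'width': 85.400176487517}
side {'fovy': 49.21151152746871, 'cx': 285.79675267934243, 'cy': 210.3865963570045, 'R': array([[ 0.80595553, -0.59195541,  0.00494802],
       [-0.33731169, -0.4660913 , -0.8179118 ],
       [ 0.48647355,  0.65753151, -0.57532234]]), 't': array([-454.15069327,  273.59205056,  642.41334746])}
pawl_hinge [(0.8, [226, 214])]
pawl_pad []
pawl_nose [(0.89, [241, 232]), (0.22, [286, 226])]
needle_tip [(0.59, [312, 213])]
last_vial [(0.81, [326, 200]), (0.26, [283, 218])]
carousel [(0.85, [283, 228])]
star [(0.63, [282, 216])]
spare_vial [(0.74, [294, 300])]
tube_rack [(0.93, [236, 181])]
mouse [(0.75, [377, 311]), (0.42, [220, 210])]
top {'fovy': 51.05734199975528, 'cx': 280.1027203493808, 'cy': 208.5018198877888, 'R': array([[-0.02622497, -0.99958139, -0.01221855],
       [-0.98828626,  0.02776297, -0.15006493],
       [ 0.15034133,  0.00813998, -0.98860064]]), 't': array([  38.20957442,  565.70789847, 1029.21963702])}
pawl_hinge [(0.62, [244, 242]), (0.54, [299, 182])]
pawl_pad [(0.74, [242, 241]), (0.41, [332, 236])]
pawl_nose [(0.8, [273, 232])]
needle_tip [(0.76, [296, 186])]
last_vial [(0.75, [286, 170])]
carousel [(0.72, [265, 197])]
star []
spare_vial [(0.49, [332, 239])]
tube_rack [(0.88, [175, 191])]
mouse [(0.63, [377, 200])]
```

```bash
python3 - <<'E'
import cv2
for c,(x0,y0,x1,y1) in dict(side=(170,130,430,340),top=(130,100,410,310)).items():
    im=cv2.imread(f'pics/{c}0.png')[y0:y1,x0:x1]
    cv2.imwrite(f'pics/{c}0z.png',cv2.resize(im,None,fx=2.8,fy=2.8,interpolation=cv2.INTER_CUBIC))
E
```

```text
(no output)
```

View pics/side0z.png

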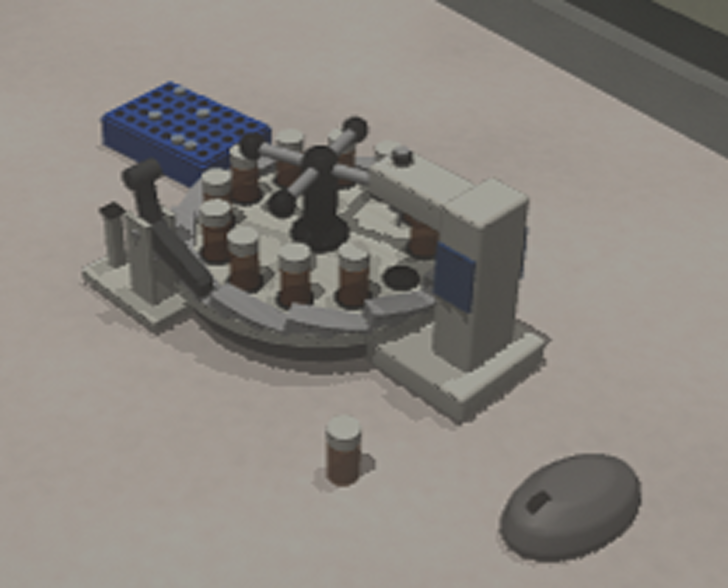

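View pics/top0z.png

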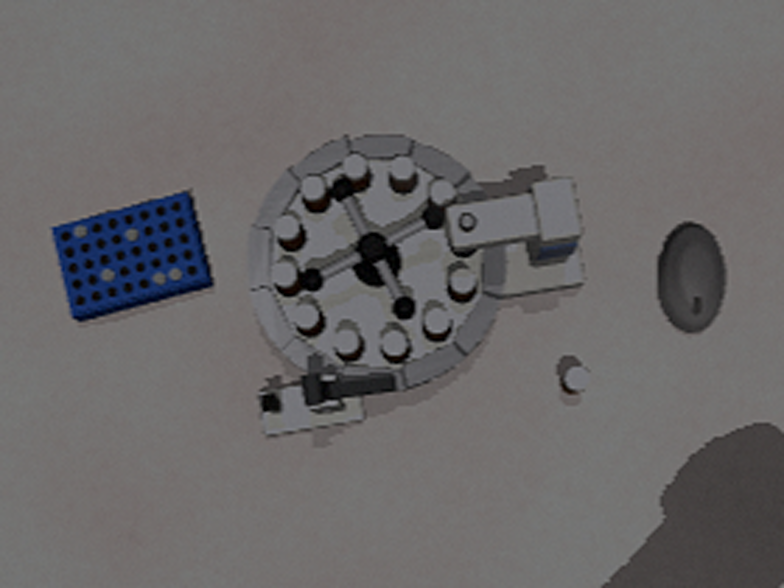

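View pics/top0.png

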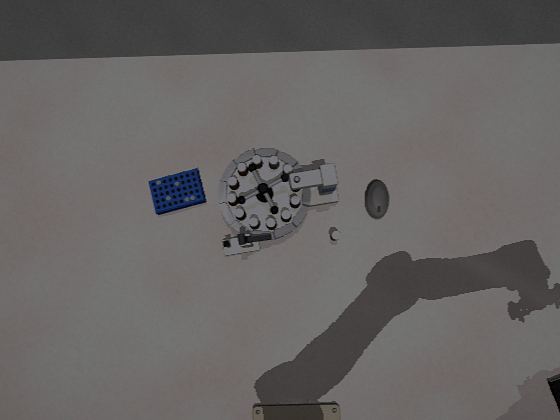

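```bash
cat > h.py <<'E'
import numpy as np
from cell import ctrl
from scipy.optimize import least_squares
def proj(i,X):
    c=np.asarray(X)@np.array(i['R']).T+i['t']; f=210/np.tan(np.radians(i['fovy']/2))
    return np.c_[i['cx']+f*c[:,0]/c[:,2], i['cy']+f*c[:,1]/c[:,2]]
def pts(w):
    d={'hub':(0,0,116),'hinge':(-108,60,72),'pad':(-108,66,114),'nose':(-108,60-np.sqrt(63**2-22**2),50),'needle':(0,-78,91)}
    for k,a in enumerate((-165.1,-75.1,14.9,104.9)):
        a=np.radians(a)-w; d[f'b{k}']=(56*np.cos(a),56*np.sin(a),104)
    return d
def world(p,X):
    x,y,t=p[:3];c,s=np.cos(t),np.sin(t);X=np.atleast_2d(X)
    return np.c_[x+c*X[:,0]-s*X[:,1],y+s*X[:,0]+c*X[:,1],X[:,2]]
E
python3 - <<'E'
from h import *
z=lambda x,y,o:(o[0]+x/2.8,o[1]+y/2.8)
S=(170,130);T=(130,100)
# arms: top image right=-y. ball at (404,307) down/right ; 
obs={'side':{'hub':z(319,153,S),'pad':z(142,173,S),'hinge':(226,214),'nose':(241.5,232),'A':z(250,146,S),'B':z(355,128,S),'C':z(283,204,S)},
'top':{'hub':z(372,246,T),'pad':z(318,386,T),'nose':z(400,381,T),'needle':None,'A':z(311,280,T),'B':z(343,186,T),'C':z(404,307,T),'D':z(433,215,T)}}
ci={c:ctrl.camera_info(c) for c in obs}
m={'C':'b0','D':'b1','B':'b2','A':'b3'}
def res(p,cams=('side','top'),full=False):
    d=pts(p[3]);r=[];o=[]
    for c in cams:
        for k,v in obs[c].items():
            if v is None: continue
            q=proj(ci[c],world(p,d[m.get(k,k)]))[0]-v
            r+=list(q);o.append((c,k,q.round(1)))
    return o if full else np.array(r)
for cams in (('side','top'),('side',),('top',)):
    f=least_squares(lambda p:res(p,cams),[650,0,0,0],x_scale=[100,100,1,1],loss='soft_l1');print(cams,f.x.round(3),f.cost)
    if len(cams)==2:
        for o in res(f.x,full=True):print(*o)
E
```

```text
('side', 'top') [ 6.04664e+02  6.04660e+01  1.65000e-01 -3.90000e-02] 10.53608027258786
side hub [ 0.8 -1.2]
side pad [0.5 0.8]
side hinge [-1.3 -2.3]
side nose [3.7 1.4]
side A [ 1.1 -0.4]
side B [0.2 0.1]
side C [ 0.3 -0.3]
top hub [-0.  -0.2]
top pad [-0.6  1.7]
top nose [-0.7  0.5]
top A [ 0.6 -0. ]
top B [-0.6  1.5]
top C [0.2 0.2]
top D [-0.2  0.7]
('side',) [ 6.02875e+02  5.95510e+01  1.24000e-01 -8.60000e-02] 5.8767350765399025
('top',) [ 6.06077e+02  6.02050e+01  1.73000e-01 -2.00000e-02] 1.7989536642810782
```

```bash
cat >> h.py <<'E'
from scipy.spatial.transform import Rotation as Rn
P=np.array([604.7,60.5,0.165])
def tool():
    s=ctrl.read_state(); return s,Rn.from_euler('xyz',s['tool_rot']).as_matrix()
def goal(c,P=P):
    """c: carousel-frame xyz of TCP; tool x down, tool y along carousel +-y; print total shifts and turn"""
    s,R=tool(); t=P[2]
    best=None
    for sg in (1,-1):
        ey=sg*np.array([-np.sin(t),np.cos(t),0]);ex=np.array([0,0,-1.]);G=np.c_[ex,ey,np.cross(ex,ey)]
        r=Rn.from_matrix(R.T@G).as_rotvec()
        if best is None or np.linalg.norm(r)<np.linalg.norm(best[0]): best=(r,sg,G)
    d=world(P,c)[0]-s['eef_pos']
    print('pos',s['eef_pos'].round(1),'car',inv(s['eef_pos'],P).round(1),'F',s['force'].round(1),'w',round(s['width'],1),'t',round(s['clock'],2))
    print('toolshift/750 now-frame',(R.T@d/750).round(4),'goal-frame',(best[2].T@d/750).round(4),'turn/6deg',(np.degrees(best[0])/6).round(2),'sgn',best[1])
def inv(X,P=P):
    t=P[2];d=np.array(X)-[P[0],P[1],0];return np.array([np.cos(t)*d[0]+np.sin(t)*d[1],-np.sin(t)*d[0]+np.cos(t)*d[1],d[2]])
E
python3 - <<'E'
from h import *
s,R=tool();print(R.round(2),s['qpos'].round(2));goal((-108,22,215))
E
```

```text
[[ 0.    0.94  0.34]
 [ 0.    0.34 -0.94]
 [-1.    0.    0.  ]] [ 1.16  0.63  0.04  1.52 -0.03  1.   -0.02]
pos [ 219.1 -612.   231.3] car [-490.8 -600.   231.3] F [ 0.8  0.1 -0.7] w 85.6 t 1.1
toolshift/750 now-frame [ 0.0218  0.6497 -0.7253] goal-frame [0.0218 0.8293 0.5104] turn/6deg [-13.29   0.    -0.  ] sgn 1
```

Emit:
servo_tool:
  rows:
    - {"dy": 0.075,"dz": -0.012,"wx": -0.83,"fingers": 1}
    - {"dy": 0.074,"dz": -0.012,"wx": -0.83,"fingers": 1}
    - {"dy": 0.073,"dz": -0.012,"wx": -0.83,"fingers": 1}
    - {"dy": 0.072,"dz": -0.012,"wx": -0.83,"fingers": 1}
    - {"dy": 0.071,"dz": -0.012,"wx": -0.83,"fingers": 1}

```text
schema error: expected keys dx, dy, dz, wx, wy, wz, fingers
```

Emit:
servo_tool:
  rows:
    - {"dy": 0.07,"dz": -0.012,"wx": -0.83,"fingers": 1}
    - {"dy": 0.069,"dz": -0.012,"wx": -0.83,"fingers": 1}
    - {"dy": 0.068,"dz": -0.012,"wx": -0.83,"fingers": 1}
    - {"dy": 0.067,"dz": -0.012,"wx": -0.83,"fingers": 1}
    - {"dy": 0.066,"dz": -0.012,"wx": -0.83,"fingers": 1}

```text
schema error: expected keys dx, dy, dz, wx, wy, wz, fingers
```

Emit:
servo_tool:
  rows:
    - {"dy": 0.065,"dz": -0.012,"wx": -0.83,"fingers": 1}
    - {"dy": 0.064,"dz": -0.012,"wx": -0.83,"fingers": 1}
    - {"dy": 0.063,"dz": -0.012,"wx": -0.83,"fingers": 1}
    - {"dy": 0.062,"dz": -0.012,"wx": -0.83,"fingers": 1}
    - {"fingers": 1}

```text
schema error: expected keys dx, dy, dz, wx, wy, wz, fingers
```

```bash
python3 - <<'E'
from h import *
goal((-108,22,215))
import cv2
s,R=tool();print(s['qpos'].round(2))
i=ctrl.camera_info('wrist');im=ctrl.get_image('wrist');cv2.imwrite('pics/w1.png',im[:,:,::-1])
d=pts(-.04);print({k:proj(i,world(P,v))[0].round() for k,v in d.items()},i['fovy'])
for l in('pawl_hinge','pawl_pad','pawl_nose','needle_tip','last_vial','carousel','star'):
    print(l,[(round(q['conf'],2),[round(float(v)) for v in q['point']]) for q in ctrl.mark_of(l,'wrist')[:2]])
E
```

```text
pos [ 219.1 -612.   231.3] car [-490.8 -600.   231.3] F [ 0.8  0.1 -0.7] w 85.6 t 1.1
toolshift/750 now-frame [ 0.0218  0.6497 -0.7253] goal-frame [0.0218 0.8293 0.5104] turn/6deg [-13.29   0.    -0.  ] sgn 1
[ 1.16  0.63  0.04  1.52 -0.03  1.   -0.02]
{'hub': array([-1239., -1514.]), 'hinge': array([-801., -702.]), 'pad': array([-1138.,  -951.]), 'nose': array([-577., -586.]), 'needle': array([ -746., -1147.]), 'b0': array([ -926., -1055.]), 'b1': array([ -960., -1399.]), 'b2': array([-1308., -1745.]), 'b3': array([-1223., -1317.])} 65.1878590228397
pawl_hinge []
pawl_pad []
pawl_nose []
needle_tip []
last_vial []
carousel []
star []
```

View pics/w1.png

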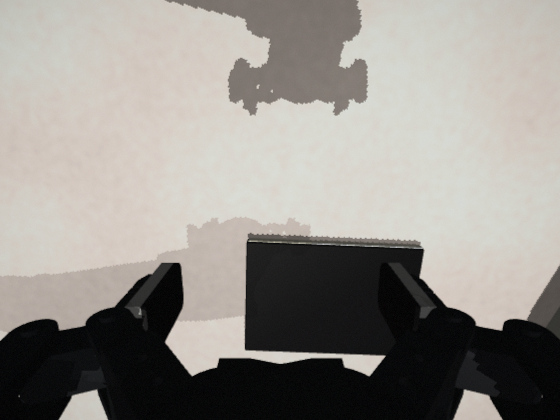

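The calls were refused because every key has to be present, so nothing moved. The wrist picture shows only bench, with the fingers at the bottom. Resending with all keys.

Emit:
servo_tool:
  rows:
    - {"dx": 0,"dy": 0.075,"dz": -0.012,"wx": -0.83,"wy": 0,"wz": 0,"fingers": 1}
    - {"dx": 0,"dy": 0.074,"dz": -0.012,"wx": -0.83,"wy": 0,"wz": 0,"fingers": 1}
    - {"dx": 0,"dy": 0.073,"dz": -0.012,"wx": -0.83,"wy": 0,"wz": 0,"fingers": 1}
    - {"dx": 0,"dy": 0.072,"dz": -0.012,"wx": -0.83,"wy": 0,"wz": 0,"fingers": 1}
    - {"dx": 0,"dy": 0.071,"dz": -0.012,"wx": -0.83,"wy": 0,"wz": 0,"fingers": 1}

```text
clock: 2.12
eef_pos: [434.9, -438.1, 231.4]
tool_rot: [0.168, 1.57, -0.622]
force: [0.1, -0.1, -0.1]
width: 0.2
```

Emit:
servo_tool:
  rows:
    - {"dx": 0,"dy": 0.07,"dz": -0.012,"wx": -0.83,"wy": 0,"wz": 0,"fingers": 1}
    - {"dx": 0,"dy": 0.069,"dz": -0.012,"wx": -0.83,"wy": 0,"wz": 0,"fingers": 1}
    - {"dx": 0,"dy": 0.068,"dz": -0.012,"wx": -0.83,"wy": 0,"wz": 0,"fingers": 1}
    - {"dx": 0,"dy": 0.067,"dz": -0.012,"wx": -0.83,"wy": 0,"wz": 0,"fingers": 1}
    - {"dx": 0,"dy": 0.066,"dz": -0.012,"wx": -0.83,"wy": 0,"wz": 0,"fingers": 1}

```text
clock: 2.75
eef_pos: [545.2, -206.0, 231.5]
tool_rot: [0.199, 1.57, -0.156]
force: [0.3, 0.3, -0.7]
width: -0.1
```

Emit:
servo_tool:
  rows:
    - {"dx": 0,"dy": 0.065,"dz": -0.012,"wx": -0.83,"wy": 0,"wz": 0,"fingers": 1}
    - {"dx": 0,"dy": 0.064,"dz": -0.012,"wx": -0.83,"wy": 0,"wz": 0,"fingers": 1}
    - {"dx": 0,"dy": 0.03,"dz": -0.012,"wx": -0.83,"wy": 0,"wz": 0,"fingers": 1}
    - {"dx": 0,"dy": 0,"dz": -0.012,"wx": -0.83,"wy": 0,"wz": 0,"fingers": 1}
    - {"dx": 0,"dy": 0,"dz": 0,"wx": 0,"wy": 0,"wz": 0,"fingers": 1}

```text
clock: 3.38
eef_pos: [542.6, -86.6, 231.3]
tool_rot: [-2.242, 1.57, -2.253]
force: [0.1, 0.2, 0.6]
width: 0.0
```

```bash
python3 - <<'E'
from h import *
goal((-108,22,215))
import cv2
s,R=tool();print(s['qpos'].round(2))
i=ctrl.camera_info('wrist');im=ctrl.get_image('wrist');cv2.imwrite('pics/w2.png',im[:,:,::-1])
d=pts(-.04);print({k:proj(i,world(P,v))[0].round() for k,v in d.items()},i['fovy'])
for l in('pawl_hinge','pawl_pad','pawl_nose','needle_tip','last_vial','carousel','star'):
    print(l,[(round(q['conf'],2),[round(float(v)) for v in q['point']]) for q in ctrl.mark_of(l,'wrist')[:2]])
E
```

```text
pos [542.6 -86.6 231.3] car [ -85.4 -134.9  231.3] F [0.1 0.2 0.6] w 0.0 t 3.38
toolshift/750 now-frame [ 0.0217  0.2007 -0.0664] goal-frame [ 0.0218  0.2092 -0.0302] turn/6deg [-1.68 -0.01  0.01] sgn 1
[ 0.32  0.5  -0.31  1.79  0.19  0.88 -0.09]
{'hub': array([368.,  -2.]), 'hinge': array([209., -40.]), 'pad': array([194., -80.]), 'nose': array([230.,  47.]), 'needle': array([371., 115.]), 'b0': array([295.,  43.]), 'b1': array([393.,  78.]), 'b2': array([437., -37.]), 'b3': array([332., -78.])} 65.1878590228397
pawl_hinge []
pawl_pad []
pawl_nose [(0.63, [226, 44])]
needle_tip []
last_vial [(0.8, [414, 92])]
carousel [(0.75, [337, 41])]
star [(0.57, [345, 32])]
```

View pics/w2.png

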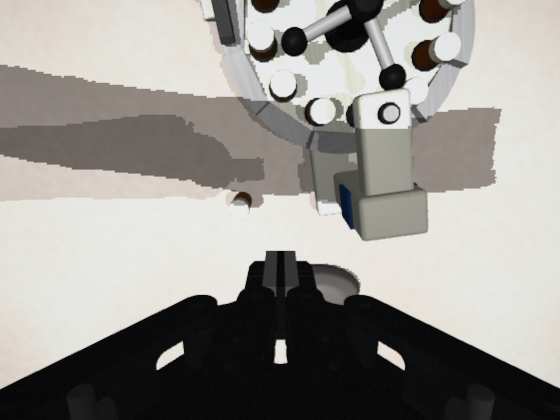

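Emit:
servo_tool:
  rows:
    - {"dx": 0,"dy": 0,"dz": 0,"wx": -1.68,"wy": 0,"wz": 0,"fingers": 1}
    - {"dx": 0,"dy": 0.065,"dz": -0.01,"wx": 0,"wy": 0,"wz": 0,"fingers": 1}
    - {"dx": 0,"dy": 0.065,"dz": -0.01,"wx": 0,"wy": 0,"wz": 0,"fingers": 1}
    - {"dx": 0,"dy": 0.063,"dz": -0.01,"wx": 0,"wy": 0,"wz": 0,"fingers": 1}
    - {"dx": 0.04,"dy": 0,"dz": 0,"wx": 0,"wy": 0,"wz": 0,"fingers": 1}

```text
out of range: row 1 has -1.68, outside -1 to 1
```

```bash
python3 - <<'E'
from h import *
goal((-108,10,93))
import cv2
i=ctrl.camera_info('wrist');im=ctrl.get_image('wrist');cv2.imwrite('pics/w3.png',im[:,:,::-1])
d=pts(-.04);print({k:proj(i,world(P,v))[0].round() for k,v in d.items()})
for l in('pawl_hinge','pawl_pad','pawl_nose'):
    print(l,[(round(q['conf'],2),[round(float(v)) for v in q['point']]) for q in ctrl.mark_of(l,'wrist')[:2]])
E
```

```text
pos [543.6 -85.8 231.3] car [ -84.3 -134.3  231.3] F [ 1.   0.2 -0.1] w 0.1 t 3.77
toolshift/750 now-frame [ 0.1844  0.1838 -0.0648] goal-frame [ 0.1844  0.1923 -0.0316] turn/6deg [-1.68  0.    0.  ] sgn 1
{'hub': array([367.,  -0.]), 'hinge': array([208., -38.]), 'pad': array([193., -78.]), 'nose': array([229.,  48.]), 'needle': array([369., 116.]), 'b0': array([294.,  45.]), 'b1': array([392.,  79.]), 'b2': array([435., -35.]), 'b3': array([330., -76.])}
pawl_hinge []
pawl_pad []
pawl_nose [(0.87, [227, 46])]
```

View pics/w3.png

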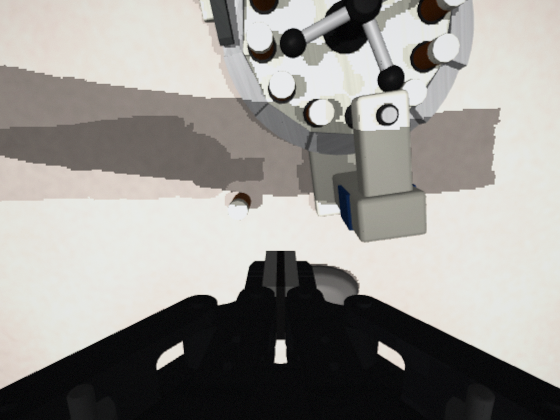

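Refused again: a turn above 1 isn't allowed. The view hasn't changed: ball b0 is at (293,43) and the nose at (227,46), both where predicted. I'll split the turn over two rows.

Emit:
servo_tool:
  rows:
    - {"dx": 0,"dy": 0,"dz": 0,"wx": -0.84,"wy": 0,"wz": 0,"fingers": 1}
    - {"dx": 0,"dy": 0,"dz": 0,"wx": -0.84,"wy": 0,"wz": 0,"fingers": 1}
    - {"dx": 0,"dy": 0.065,"dz": -0.01,"wx": 0,"wy": 0,"wz": 0,"fingers": 1}
    - {"dx": 0,"dy": 0.065,"dz": -0.01,"wx": 0,"wy": 0,"wz": 0,"fingers": 1}
    - {"dx": 0.02,"dy": 0.062,"dz": -0.011,"wx": 0,"wy": 0,"wz": 0,"fingers": 1}

```text
clock: 4.6
eef_pos: [497.3, 54.4, 217.1]
tool_rot: [0.06, 1.568, 0.226]
force: [0.0, 0.6, 0.2]
width: -0.2
```

```bash
python3 - <<'E'
from h import *
goal((-108,10,93))
import cv2
i=ctrl.camera_info('wrist');im=ctrl.get_image('wrist');cv2.imwrite('pics/w4.png',im[:,:,::-1])
d=pts(-.04);print({k:proj(i,world(P,v))[0].round() for k,v in d.items()})
for l in('pawl_hinge','pawl_pad','pawl_nose'):
    print(l,[(round(q['conf'],2),[round(float(v)) for v in q['point']]) for q in ctrl.mark_of(l,'wrist')[:2]])
E
```

```text
pos [497.3  54.4 217.1] car [-106.9   11.6  217.1] F [0.  0.6 0.2] w -0.2 t 4.6
toolshift/750 now-frame [ 0.1654 -0.0022 -0.002 ] goal-frame [ 0.1655 -0.0022 -0.0014] turn/6deg [ 0.    0.03 -0.  ] sgn 1
{'hub': array([418., 224.]), 'hinge': array([279., 142.]), 'pad': array([279., 138.]), 'nose': array([279., 203.]), 'needle': array([397., 297.]), 'b0': array([345., 239.]), 'b1': array([424., 279.]), 'b2': array([480., 200.]), 'b3': array([398., 154.])}
pawl_hinge [(0.69, [279, 140]), (0.38, [283, 128])]
pawl_pad [(0.88, [283, 133])]
pawl_nose [(0.69, [277, 197])]
```

View pics/w4.png

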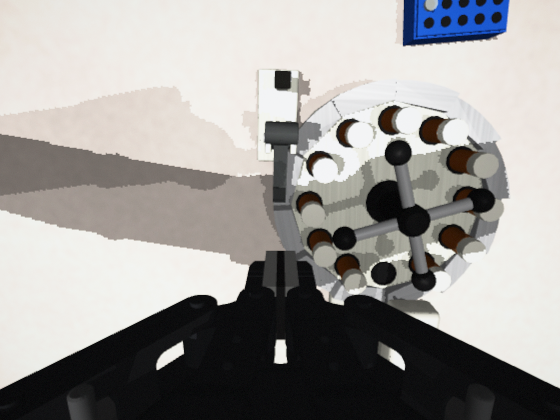

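```bash
python3 - <<'E'
from h import *
o={'hub':(413.5,221),'b0':(344,238),'b1':(424,281),'b2':(482,201),'b3':(398,152.5),'pad':(282,132.5),'nose':(278,206)}
i=ctrl.camera_info('wrist')
f=lambda p:np.concatenate([proj(i,world(p,pts(p[3])[k]))[0]-v for k,v in o.items()])
r=least_squares(f,[604,60,.165,-.04],x_scale=[100,100,1,1],loss='soft_l1');print(r.x.round(3),f(r.x).reshape(-1,2).round(1))
E
```

```text
[ 6.02818e+02  6.00380e+01  1.38000e-01 -5.70000e-02] [[ 3.8  3.2]
 [ 0.4  0. ]
 [-0.8 -1.5]
 [-1.5 -0.3]
 [ 0.2  0.4]
 [-0.8  0.4]
 [ 1.  -6.8]]
```

Emit:
servo_tool:
  rows:
    - {"dx": 0.055,"dy": 0,"dz": 0,"wx": 0,"wy": 0,"wz": 0,"fingers": 1}
    - {"dx": 0.055,"dy": 0,"dz": 0,"wx": 0,"wy": 0,"wz": 0,"fingers": 1}
    - {"dx": 0.035,"dy": 0,"dz": 0,"wx": 0,"wy": 0,"wz": 0,"fingers": 1}
    - {"dx": 0.02,"dy": 0,"dz": 0,"wx": 0,"wy": 0,"wz": 0,"fingers": 1}
    - {"dx": 0,"dy": 0.01,"dz": 0,"wx": 0,"wy": 0,"wz": 0,"fingers": 1}

```text
clock: 5.42
eef_pos: [495.6, 58.9, 92.0]
tool_rot: [-2.577, 1.569, -2.414]
force: [0.0, 1.3, -0.2]
width: -0.1
```

```bash
sed -i 's/^P=.*/P=np.array([604,60.3,0.157])/' h.py; python3 - <<'E'
from h import *
goal((-108,92,93))
import cv2
im=ctrl.get_image('side');cv2.imwrite('pics/s5.png',cv2.resize(im[120:340,150:430,::-1],None,fx=2.5,fy=2.5))
E
```

```text
pos [495.6  58.9  92. ] car [-107.3   15.6   92. ] F [ 0.   1.3 -0.2] w -0.1 t 5.42
toolshift/750 now-frame [-0.0014  0.1019 -0.0003] goal-frame [-0.0013  0.1019 -0.001 ] turn/6deg [ 0.06 -0.01  0.01] sgn 1
```

View pics/s5.png

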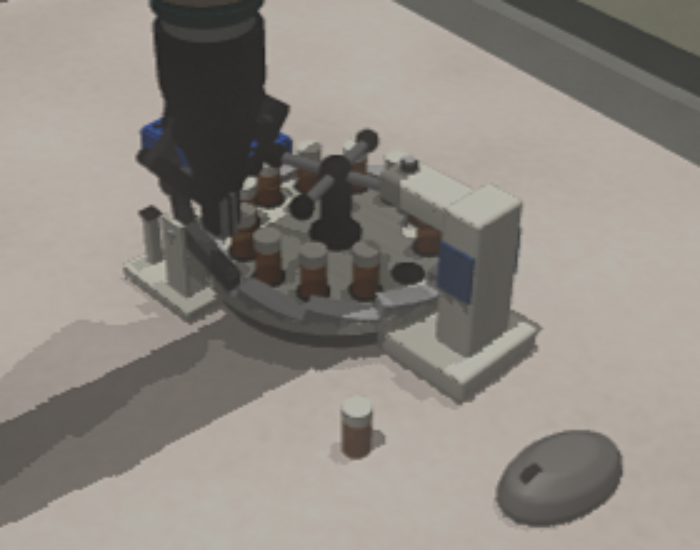

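Emit:
servo_tool:
  rows:
    - {"dx": 0,"dy": 0.015,"dz": 0,"wx": 0,"wy": 0,"wz": 0,"fingers": 1}
    - {"dx": 0,"dy": 0.015,"dz": 0,"wx": 0,"wy": 0,"wz": 0,"fingers": 1}
    - {"dx": 0,"dy": 0.01,"dz": 0,"wx": 0,"wy": 0,"wz": 0,"fingers": 1}
    - {"dx": 0,"dy": 0.01,"dz": 0,"wx": 0,"wy": 0,"wz": 0,"fingers": 1}
    - {"dx": 0,"dy": 0.01,"dz": 0,"wx": 0,"wy": 0,"wz": 0,"fingers": 1}

```text
clock: 6.1
eef_pos: [488.2, 104.6, 92.7]
tool_rot: [-1.272, 1.57, -1.107]
force: [-0.6, -0.8, -0.2]
width: -0.2
```

Emit:
servo_tool:
  rows:
    - {"dx": 0,"dy": 0.01,"dz": 0,"wx": 0,"wy": 0,"wz": 0,"fingers": 1}
    - {"dx": 0,"dy": 0.01,"dz": 0,"wx": 0,"wy": 0,"wz": 0,"fingers": 1}
    - {"dx": 0,"dy": 0.01,"dz": 0,"wx": 0,"wy": 0,"wz": 0,"fingers": 1}
    - {"dx": 0,"dy": 0.01,"dz": 0,"wx": 0,"wy": 0,"wz": 0,"fingers": 1}
    - {"dx": 0,"dy": 0,"dz": 0,"wx": 0,"wy": 0,"wz": 0,"fingers": 1}

```text
clock: 6.72
eef_pos: [483.1, 135.0, 92.6]
tool_rot: [1.121, 1.57, 1.288]
force: [-0.6, -0.8, -0.8]
width: -0.0
```

```bash
python3 - <<'E'
from h import *
goal((-108,92,93))
import cv2
im=ctrl.get_image('side');cv2.imwrite('pics/s6.png',cv2.resize(im[120:340,150:430,::-1],None,fx=2.5,fy=2.5))
im=ctrl.get_image('wrist');cv2.imwrite('pics/w6.png',im[:,:,::-1])
E
```

```text
pos [483.1 135.   92.6] car [-107.8   92.7   92.6] F [-0.6 -0.8 -0.8] w -0.0 t 6.72
toolshift/750 now-frame [-0.0005 -0.001  -0.0003] goal-frame [-0.0005 -0.001  -0.0003] turn/6deg [ 0.1  0.  -0. ] sgn 1
```

View pics/s6.png

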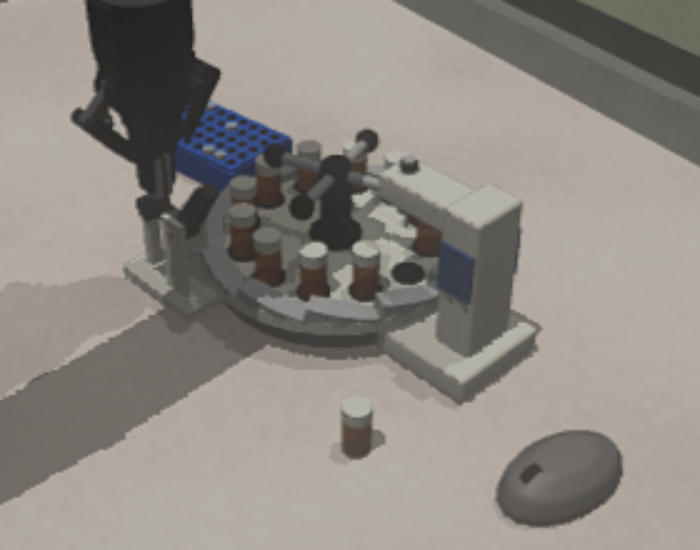

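View pics/w6.png

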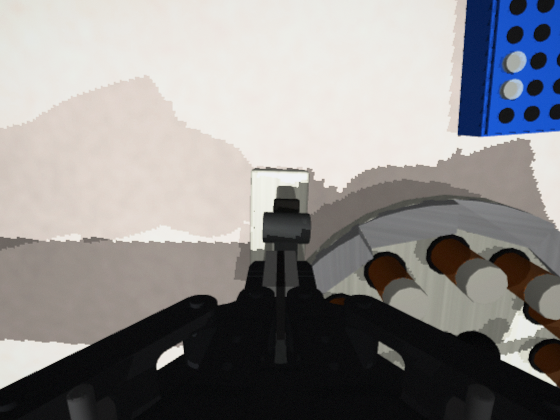

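Emit:
servo_tool:
  rows:
    - {"dx": -0.05,"dy": 0,"dz": 0,"wx": 0,"wy": 0,"wz": 0,"fingers": 1}
    - {"dx": -0.06,"dy": 0,"dz": 0,"wx": 0,"wy": 0,"wz": 0,"fingers": 1}
    - {"dx": 0,"dy": -0.02,"dz": 0.07,"wx": 0,"wy": 0,"wz": 0,"fingers": 1}
    - {"dx": 0,"dy": -0.02,"dz": 0.073,"wx": 0,"wy": 0,"wz": 0,"fingers": 1}
    - {"dx": 0,"dy": -0.02,"dz": 0.073,"wx": 0,"wy": 0,"wz": 0,"fingers": 1}

```text
clock: 7.45
eef_pos: [652.1, 115.4, 175.5]
tool_rot: [-0.598, 1.57, -0.433]
force: [1.1, 1.2, -0.2]
width: 0.3
```

```bash
python3 - <<'E'
from h import *
goal((54,46,97))
import cv2
im=ctrl.get_image('side');cv2.imwrite('pics/s7.png',cv2.resize(im[120:340,150:430,::-1],None,fx=2.5,fy=2.5))
im=ctrl.get_image('top');cv2.imwrite('pics/t7.png',cv2.resize(im[100:310,130:410,::-1],None,fx=2.8,fy=2.8))
i=ctrl.camera_info('wrist');im=ctrl.get_image('wrist');cv2.imwrite('pics/w7.png',im[:,:,::-1])
d=pts(-.045);print({k:proj(i,world(P,v))[0].round() for k,v in d.items()})
E
```

```text
pos [652.1 115.4 175.5] car [ 56.2  46.9 175.5] F [ 1.1  1.2 -0.2] w 0.3 t 7.45
toolshift/750 now-frame [ 0.1046 -0.0011 -0.0029] goal-frame [ 0.1046 -0.0011 -0.0029] turn/6deg [0.08 0.01 0.  ] sgn 1
{'hub': array([193., 289.]), 'hinge': array([ 60., 189.]), 'pad': array([ 15., 194.]), 'nose': array([ 88., 250.]), 'needle': array([207., 359.]), 'b0': array([126., 302.]), 'b1': array([224., 344.]), 'b2': array([272., 259.]), 'b3': array([167., 209.])}
```

View pics/s7.png

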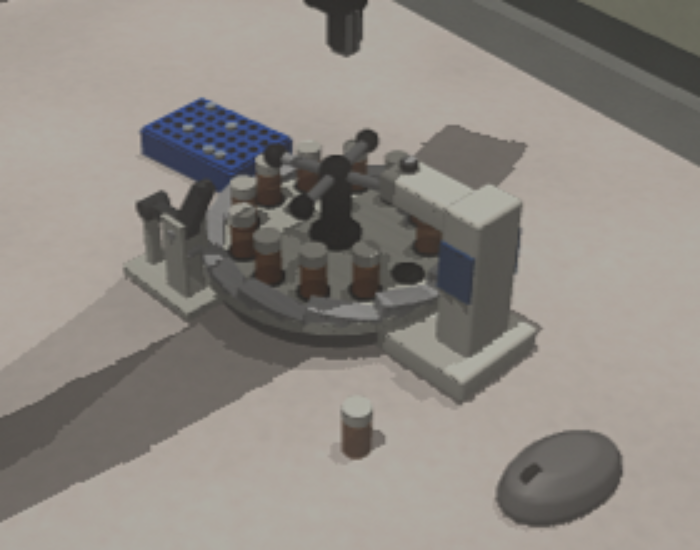

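View pics/t7.png

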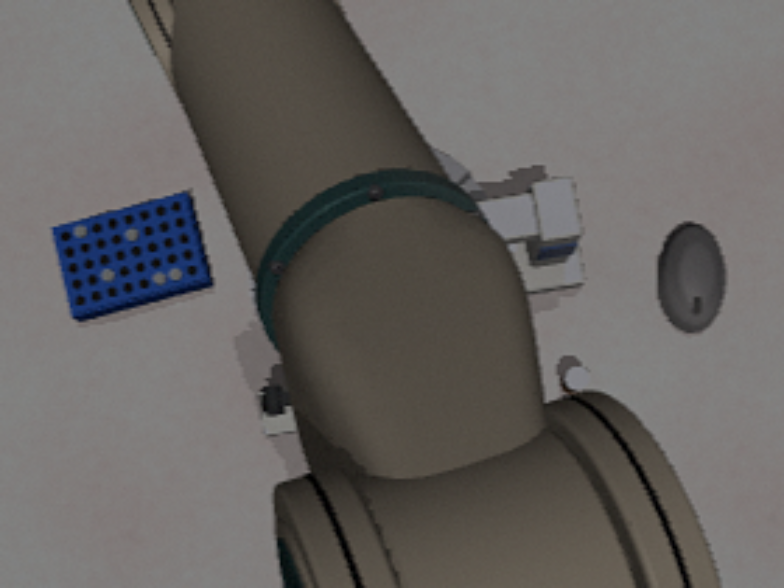

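View pics/w7.png

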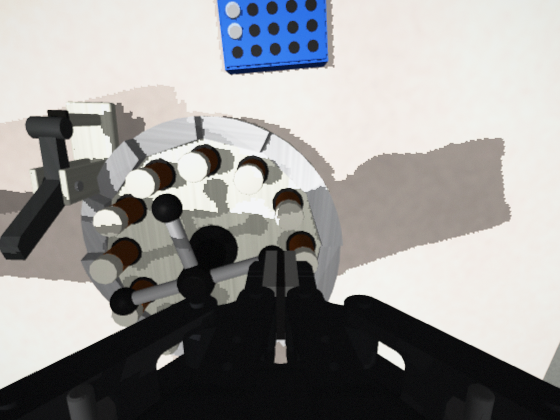

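Emit:
servo_tool:
  rows:
    - {"dx": 0.05,"dy": 0,"dz": -0.002,"wx": 0,"wy": 0,"wz": 0,"fingers": 1}
    - {"dx": 0.035,"dy": 0,"dz": 0,"wx": 0,"wy": 0,"wz": 0,"fingers": 1}
    - {"dx": 0.019,"dy": 0,"dz": 0,"wx": 0,"wy": 0,"wz": 0,"fingers": 1}
    - {"dx": 0,"dy": -0.006,"dz": 0,"wx": 0,"wy": 0,"wz": 0,"fingers": 1}
    - {"dx": 0,"dy": -0.006,"dz": 0,"wx": 0,"wy": 0,"wz": 0,"fingers": 1}

```text
clock: 8.22
eef_pos: [651.0, 107.1, 98.2]
tool_rot: [-0.058, 1.569, 0.108]
force: [-0.8, 0.1, 1.4]
width: 0.2
```

Emit:
servo_tool:
  rows:
    - {"dx": 0,"dy": -0.006,"dz": 0,"wx": 0,"wy": 0,"wz": 0,"fingers": 1}
    - {"dx": 0,"dy": -0.006,"dz": 0,"wx": 0,"wy": 0,"wz": 0,"fingers": 1}
    - {"dx": 0,"dy": -0.006,"dz": 0,"wx": 0,"wy": 0,"wz": 0,"fingers": 1}
    - {"dx": 0,"dy": -0.006,"dz": 0,"wx": 0,"wy": 0,"wz": 0,"fingers": 1}
    - {"dx": 0,"dy": 0,"dz": 0,"wx": 0,"wy": 0,"wz": 0,"fingers": 1}

```text
clock: 8.85
eef_pos: [652.9, 87.3, 96.9]
tool_rot: [-2.264, 1.568, -2.1]
force: [0.1, -0.3, 0.3]
width: -0.1
```

```bash
python3 - <<'E'
from h import *
goal((55,8.5,97))
import cv2
im=ctrl.get_image('side');cv2.imwrite('pics/s8.png',cv2.resize(im[120:340,150:430,::-1],None,fx=2.5,fy=2.5))
i=ctrl.camera_info('wrist');im=ctrl.get_image('wrist');cv2.imwrite('pics/w8.png',im[:,:,::-1])
for w in(.3,.4):
    d=pts(w);print(w,{k:proj(i,world(P,v))[0].round() for k,v in d.items()})
E
```

```text
pos [652.9  87.3  96.9] car [52.5 19.1 96.9] F [ 0.1 -0.3  0.3] w -0.1 t 8.85
toolshift/750 now-frame [-0.0001 -0.0141  0.0032] goal-frame [-0.0001 -0.0141  0.0033] turn/6deg [ 0.07 -0.02  0.02] sgn 1
0.3 {'hub': array([162., 325.]), 'hinge': array([-29., 171.]), 'pad': array([-132.,  172.]), 'nose': array([ 26., 259.]), 'needle': array([189., 417.]), 'b0': array([ 51., 305.]), 'b1': array([175., 405.]), 'b2': array([290., 315.]), 'b3': array([165., 194.])}
0.4 {'hub': array([162., 325.]), 'hinge': array([-29., 171.]), 'pad': array([-132.,  172.]), 'nose': array([ 26., 259.]), 'needle': array([189., 417.]), 'b0': array([ 50., 294.]), 'b1': array([164., 405.]), 'b2': array([288., 325.]), 'b3': array([178., 195.])}
```

View pics/s8.png

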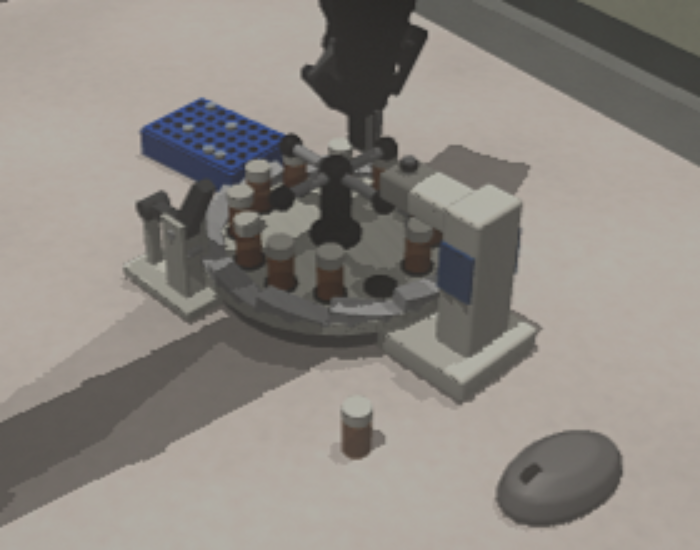

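View pics/w8.png

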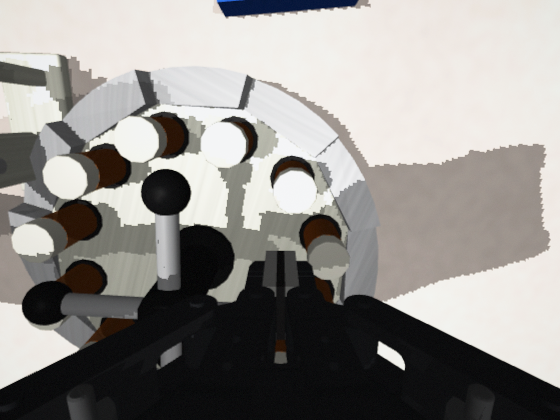

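Emit:
servo_tool:
  rows:
    - {"dx": 0,"dy": -0.005,"dz": 0.002,"wx": 0,"wy": 0,"wz": 0,"fingers": 1}
    - {"dx": 0,"dy": -0.004,"dz": 0,"wx": 0,"wy": 0,"wz": 0,"fingers": 1}
    - {"dx": 0,"dy": -0.003,"dz": 0,"wx": 0,"wy": 0,"wz": 0,"fingers": 1}
    - {"dx": 0,"dy": 0,"dz": 0,"wx": 0,"wy": 0,"wz": 0,"fingers": 1}

```text
clock: 9.45
eef_pos: [656.6, 80.2, 97.0]
tool_rot: [-1.223, 1.57, -1.058]
force: [-1.1, 0.9, -0.5]
width: -0.1
```

```bash
python3 - <<'E'
from h import *
goal((55,8.5,97))
import cv2
i=ctrl.camera_info('wrist');im=ctrl.get_image('wrist');cv2.imwrite('pics/w9.png',im[:,:,::-1])
for w in(.42,.45,.48,.51):
    d=pts(w);print(w,{k:proj(i,world(P,v))[0].round() for k,v in d.items() if k[0]=='b'})
# dark blob centroid for b3
g=cv2.cvtColor(im,cv2.COLOR_RGB2GRAY);p=proj(i,world(P,pts(.47)['b3']))[0].astype(int)
print([ (np.round(c[0]),c[1]) for c in map(cv2.minEnclosingCircle,cv2.findContours((cv2.morphologyEx((g<45).astype(np.uint8),cv2.MORPH_OPEN,np.ones((15,15)))),0,2)[0])])
E
```

```text
pos [656.6  80.2  97. ] car [55.  11.4 97. ] F [-1.1  0.9 -0.5] w -0.1 t 9.45
toolshift/750 now-frame [-0.     -0.0039 -0.0001] goal-frame [-0.     -0.0039 -0.    ] turn/6deg [0.08 0.   0.01] sgn 1
0.42 {'b0': array([ 40., 276.]), 'b1': array([155., 392.]), 'b2': array([282., 312.]), 'b3': array([173., 177.])}
0.45 {'b0': array([ 40., 273.]), 'b1': array([152., 391.]), 'b2': array([282., 316.]), 'b3': array([177., 177.])}
0.48 {'b0': array([ 40., 270.]), 'b1': array([149., 391.]), 'b2': array([281., 319.]), 'b3': array([181., 178.])}
0.51 {'b0': array([ 40., 267.]), 'b1': array([145., 390.]), 'b2': array([280., 322.]), 'b3': array([185., 179.])}
[(array([101., 308.]), 21.023895263671875), (array([ 53., 264.]), 44.57868194580078), (array([316., 232.]), 17.000099182128906), (array([280., 404.]), 279.9023132324219), (array([ 78., 190.]), 23.59575843811035), (array([176., 176.]), 24.30666160583496), (array([117., 140.]), 24.005306243896484), (array([189., 120.]), 15.207006454467773)]
```

View pics/w9.png

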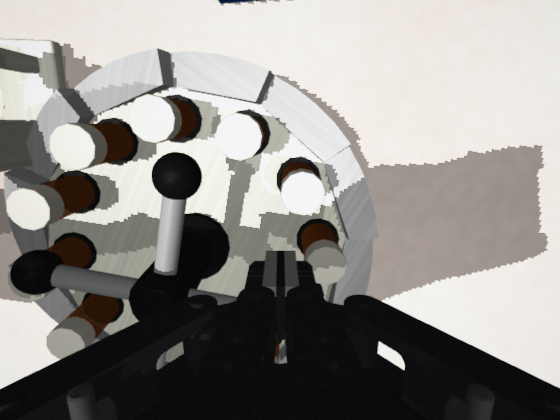

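Emit:
servo_tool:
  rows:
    - {"dx": 0,"dy": -0.0018,"dz": 0,"wx": 0,"wy": 0,"wz": 0,"fingers": 1}
    - {"dx": 0,"dy": -0.0017,"dz": 0,"wx": 0,"wy": 0,"wz": 0,"fingers": 1}
    - {"dx": 0,"dy": 0,"dz": 0,"wx": 0,"wy": 0,"wz": 0,"fingers": 1}

```text
clock: 9.88
eef_pos: [657.1, 78.2, 97.2]
tool_rot: [-0.159, 1.57, 0.006]
force: [-0.9, 0.8, -0.3]
width: 0.4
```

```bash
python3 - <<'E'
from h import *
goal((55,8.5,97))
import cv2
i=ctrl.camera_info('wrist');im=ctrl.get_image('wrist');cv2.imwrite('pics/w10.png',im[:,:,::-1])
for w in(.42,.45,.48,.51):
    d=pts(w);print(w,{k:proj(i,world(P,v))[0].round(1) for k,v in d.items() if k in('b0','b3')})
g=cv2.cvtColor(im,cv2.COLOR_RGB2GRAY)
print([ (np.round(c[0],1),round(c[1])) for c in map(cv2.minEnclosingCircle,cv2.findContours((cv2.morphologyEx((g<45).astype(np.uint8),cv2.MORPH_OPEN,np.ones((15,15)))),0,2)[0])])
E
```

```text
pos [657.1  78.2  97.2] car [55.3  9.4 97.2] F [-0.9  0.8 -0.3] w 0.4 t 9.88
toolshift/750 now-frame [ 0.0003 -0.0012 -0.0004] goal-frame [ 0.0003 -0.0012 -0.0003] turn/6deg [0.08 0.01 0.  ] sgn 1
0.42 {'b0': array([ 39.3, 272.2]), 'b3': array([172.4, 171.9])}
0.45 {'b0': array([ 39.2, 268.9]), 'b3': array([176.4, 172.6])}
0.48 {'b0': array([ 39.3, 265.5]), 'b3': array([180.4, 173.4])}
0.51 {'b0': array([ 39.5, 262.2]), 'b3': array([184.4, 174.4])}
[(array([ 97.9, 301.8]), 21), (array([ 51. , 254.5]), 44), (array([315.5, 232.5]), 17), (array([279.5, 404. ]), 280), (array([ 77.6, 183.8]), 24), (array([180.3, 172. ]), 24), (array([119.8, 133.5]), 24), (array([194. , 115.5]), 14)]
```

Emit:
servo_tool:
  rows:
    - {"dx": 0,"dy": 0.01,"dz": 0,"wx": 0,"wy": 0,"wz": 0,"fingers": 1}
    - {"dx": 0,"dy": 0.015,"dz": 0,"wx": 0,"wy": 0,"wz": 0,"fingers": 1}
    - {"dx": -0.06,"dy": 0,"dz": 0,"wx": 0,"wy": 0,"wz": 0,"fingers": 1}
    - {"dx": -0.06,"dy": 0.02,"dz": 0,"wx": 0,"wy": 0,"wz": 0,"fingers": 1}
    - {"dx": 0,"dy": 0.02,"dz": -0.06,"wx": 0,"wy": 0,"wz": 0,"fingers": 1}

```text
clock: 10.55
eef_pos: [609.0, 121.9, 191.2]
tool_rot: [0.164, 1.559, 0.329]
force: [-1.3, 1.2, -0.9]
width: 0.1
```

Emit:
servo_tool:
  rows:
    - {"dx": 0,"dy": 0.01,"dz": -0.07,"wx": 0,"wy": 0,"wz": 0,"fingers": 1}
    - {"dx": 0,"dy": 0.01,"dz": -0.07,"wx": 0,"wy": 0,"wz": 0,"fingers": 1}
    - {"dx": 0,"dy": 0.01,"dz": -0.018,"wx": 0,"wy": 0,"wz": 0,"fingers": 1}
    - {"dx": 0,"dy": 0,"dz": 0,"wx": 0,"wy": 0,"wz": 0,"fingers": 1}

```text
clock: 11.05
eef_pos: [483.9, 122.7, 187.7]
tool_rot: [0.13, 1.569, 0.298]
force: [0.9, 0.2, 0.7]
width: -0.2
```

```bash
python3 - <<'E'
from h import *
goal((-108,85,92))
import cv2
im=ctrl.get_image('side');cv2.imwrite('pics/s11.png',cv2.resize(im[120:340,150:430,::-1],None,fx=2.5,fy=2.5))
i=ctrl.camera_info('wrist');im=ctrl.get_image('wrist');cv2.imwrite('pics/w11.png',im[:,:,::-1])
for c in('wrist','side'):
  for w in(.42,.45,.48,.51):
    d=pts(w);q={k:proj(ctrl.camera_info(c),world(P,v))[0] for k,v in d.items() if k[0]=='b'}
    print(c,w,{k:(v if c=='wrist' else (v-[150,120])*2.5).round(1) for k,v in q.items()})
E
```

```text
pos [483.9 122.7 187.7] car [-108.9   80.5  187.7] F [0.9 0.2 0.7] w -0.2 t 11.05
toolshift/750 now-frame [0.1276 0.006  0.0011] goal-frame [0.1276 0.0061 0.0012] turn/6deg [ 0.1   0.01 -0.  ] sgn 1
wrist 0.42 {'b0': array([347. , 304.1]), 'b1': array([397.9, 372.9]), 'b2': array([484.6, 324.8]), 'b3': array([437.4, 249.1])}
wrist 0.45 {'b0': array([347.5, 302.2]), 'b1': array([395.9, 372.6]), 'b2': array([483.9, 326.6]), 'b3': array([439.6, 249.5])}
wrist 0.48 {'b0': array([348.1, 300.3]), 'b1': array([394. , 372.3]), 'b2': array([483.1, 328.4]), 'b3': array([441.8, 249.9])}
wrist 0.51 {'b0': array([348.8, 298.5]), 'b1': array([392.1, 371.9]), 'b2': array([482.2, 330.2]), 'b3': array([443.9, 250.4])}
side 0.42 {'b0': array([277.9, 194.4]), 'b1': array([379.2, 203.6]), 'b2': array([391.4, 150.5]), 'b3': array([296.7, 142.4])}
side 0.45 {'b0': array([276.7, 193.4]), 'b1': array([377.5, 204.3]), 'b2': array([392.6, 151.3]), 'b3': array([298.4, 141.8])}
side 0.48 {'b0': array([275.6, 192.4]), 'b1': array([375.7, 205. ]), 'b2': array([393.8, 152.2]), 'b3': array([300.1, 141.2])}
side 0.51 {'b0': array([274.6, 191.4]), 'b1': array([373.9, 205.6]), 'b2': array([395. , 153.1]), 'b3': array([301.9, 140.7])}
```

View pics/s11.png

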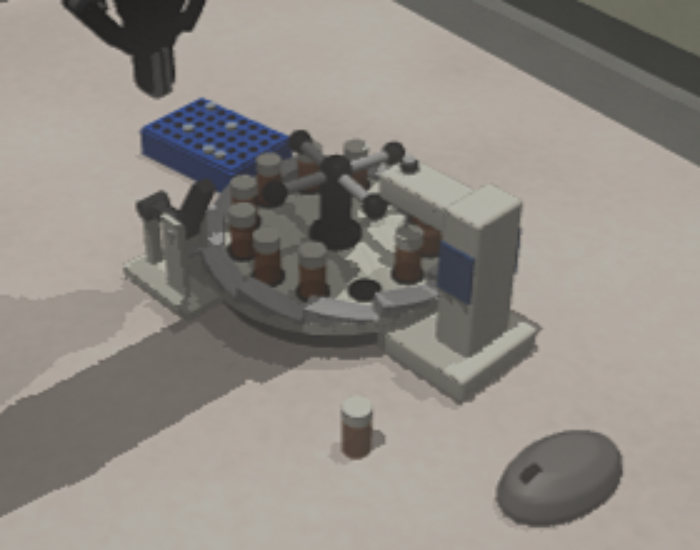

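View pics/w11.png

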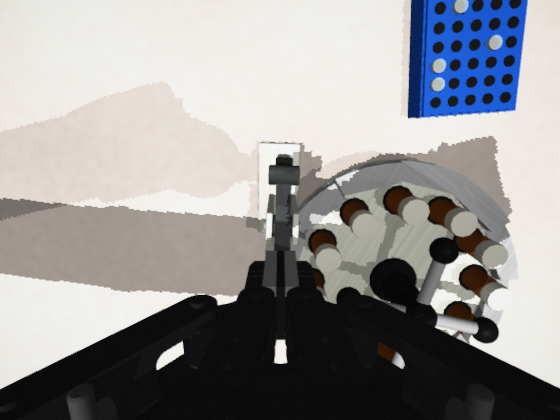

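```bash
python3 - <<'E'
import cv2,numpy as np
a=cv2.imread('pics/s7.png',0);b=cv2.imread('pics/s11.png',0)
for n,(x,y,w,h) in dict(v1=(225,200,35,60),v2=(250,226,35,60),v3=(295,240,36,62),tooth=(290,298,45,28),fixed=(385,310,150,70)).items():
    t=a[y:y+h,x:x+w];S=b[y-12:y+h+12,x-12:x+w+12]
    r=cv2.matchTemplate(S,t,cv2.TM_CCOEFF_NORMED);_,m,_,l=cv2.minMaxLoc(r);print(n,l[0]-12,l[1]-12,round(m,3))
E
```

```text
v1 0 0 0.88
v2 -1 0 0.955
v3 -1 -1 0.945
tooth -1 -1 0.774
fixed 0 0 0.998
```

Emit:
servo_tool:
  rows:
    - {"dx": 0.01,"dy": 0.008,"dz": 0.001,"wx": 0,"wy": 0,"wz": 0,"fingers": 1}
    - {"dx": 0.05,"dy": 0,"dz": 0,"wx": 0,"wy": 0,"wz": 0,"fingers": 1}
    - {"dx": 0.045,"dy": 0,"dz": 0,"wx": 0,"wy": 0,"wz": 0,"fingers": 1}
    - {"dx": 0.023,"dy": 0,"dz": 0,"wx": 0,"wy": 0,"wz": 0,"fingers": 1}
    - {"dx": 0,"dy": 0,"dz": 0,"wx": 0,"wy": 0,"wz": 0,"fingers": 1}

```text
clock: 11.78
eef_pos: [483.0, 127.8, 89.2]
tool_rot: [-3.092, 1.568, -2.927]
force: [0.2, 0.1, 0.1]
width: 0.2
```

```bash
python3 - <<'E'
from h import *
goal((-108,21,91))
import cv2
im=ctrl.get_image('side');cv2.imwrite('pics/s12.png',cv2.resize(im[120:340,150:430,::-1],None,fx=2.5,fy=2.5))
E
```

```text
pos [483.  127.8  89.2] car [-109.    85.5   89.2] F [0.2 0.1 0.1] w 0.2 t 11.78
toolshift/750 now-frame [-0.0023 -0.0861  0.0005] goal-frame [-0.0024 -0.0861  0.0013] turn/6deg [ 0.08 -0.03  0.  ] sgn 1
```

View pics/s12.png

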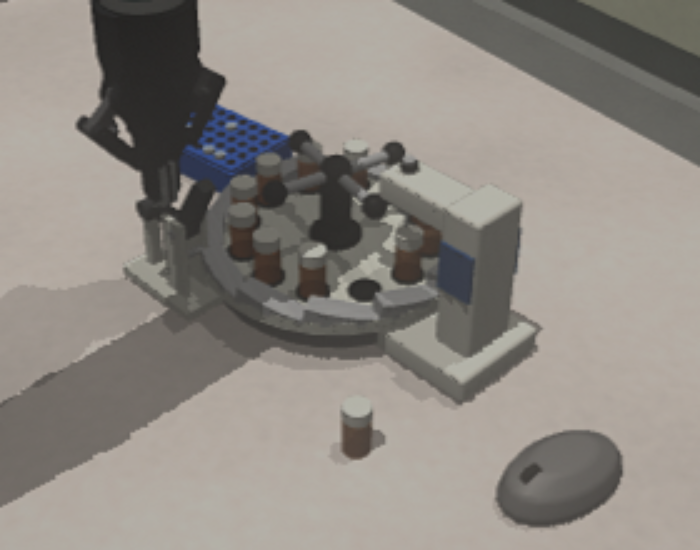

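Emit:
servo_tool:
  rows:
    - {"dx": -0.003,"dy": -0.012,"dz": 0,"wx": 0,"wy": 0,"wz": 0,"fingers": 1}
    - {"dx": 0,"dy": -0.01,"dz": 0,"wx": 0,"wy": 0,"wz": 0,"fingers": 1}
    - {"dx": 0,"dy": -0.009,"dz": 0,"wx": 0,"wy": 0,"wz": 0,"fingers": 1}
    - {"dx": 0,"dy": -0.009,"dz": 0,"wx": 0,"wy": 0,"wz": 0,"fingers": 1}
    - {"dx": 0,"dy": -0.009,"dz": 0,"wx": 0,"wy": 0,"wz": 0,"fingers": 1}

```text
clock: 12.45
eef_pos: [489.6, 90.8, 93.4]
tool_rot: [-1.279, 1.571, -1.114]
force: [-0.6, 0.7, 0.3]
width: -0.1
```

Emit:
servo_tool:
  rows:
    - {"dx": 0,"dy": -0.009,"dz": 0,"wx": 0,"wy": 0,"wz": 0,"fingers": 1}
    - {"dx": 0,"dy": -0.009,"dz": 0,"wx": 0,"wy": 0,"wz": 0,"fingers": 1}
    - {"dx": 0,"dy": -0.009,"dz": 0,"wx": 0,"wy": 0,"wz": 0,"fingers": 1}
    - {"dx": 0,"dy": -0.009,"dz": 0,"wx": 0,"wy": 0,"wz": 0,"fingers": 1}
    - {"dx": 0,"dy": 0,"dz": 0,"wx": 0,"wy": 0,"wz": 0,"fingers": 1}

```text
clock: 13.08
eef_pos: [494.1, 64.0, 93.3]
tool_rot: [-1.838, 1.571, -1.674]
force: [1.1, -0.5, 0.1]
width: -0.0
```

```bash
python3 - <<'E'
from h import *
goal((-108,21,91))
import cv2
im=ctrl.get_image('side');cv2.imwrite('pics/s13.png',cv2.resize(im[120:340,150:430,::-1],None,fx=2.5,fy=2.5))
im=ctrl.get_image('wrist');cv2.imwrite('pics/w13.png',im[:,:,::-1])
E
```

```text
pos [494.1  64.   93.3] car [-108.    20.9   93.3] F [ 1.1 -0.5  0.1] w -0.0 t 13.07
toolshift/750 now-frame [ 0.003   0.0002 -0.    ] goal-frame [ 0.003   0.0002 -0.    ] turn/6deg [ 0.07 -0.    0.  ] sgn 1
```

View pics/s13.png

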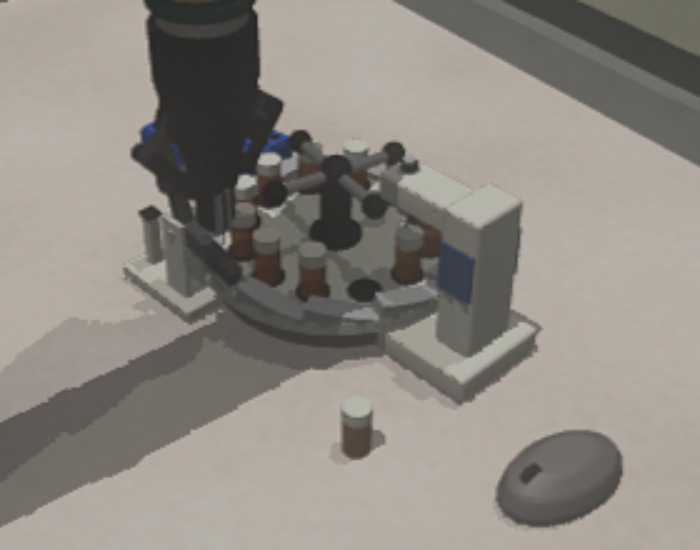

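View pics/w13.png

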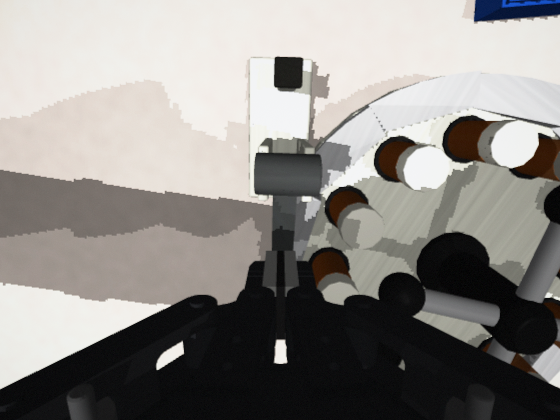

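Emit:
servo_tool:
  rows:
    - {"dx": -0.05,"dy": -0.004,"dz": 0,"wx": 0,"wy": 0,"wz": 0,"fingers": 1}
    - {"dx": -0.06,"dy": 0,"dz": 0,"wx": 0,"wy": 0,"wz": 0,"fingers": 1}
    - {"dx": -0.07,"dy": -0.02,"dz": 0,"wx": 0,"wy": 0,"wz": 0,"fingers": 1}
    - {"dx": -0.02,"dy": -0.07,"dz": 0,"wx": 0,"wy": 0,"wz": 0,"fingers": 1}
    - {"dx": 0,"dy": -0.07,"dz": 0,"wx": 0,"wy": 0,"wz": 0,"fingers": 1}

```text
clock: 13.8
eef_pos: [515.7, -57.0, 245.4]
tool_rot: [-0.232, 1.566, -0.064]
force: [1.1, 0.1, 0.1]
width: -0.1
```

Emit:
servo_tool:
  rows:
    - {"dx": 0,"dy": -0.07,"dz": 0,"wx": 0,"wy": 0,"wz": 0,"fingers": 1}
    - {"dx": 0,"dy": -0.07,"dz": 0,"wx": 0,"wy": 0,"wz": 0,"fingers": 1}
    - {"dx": 0,"dy": -0.07,"dz": 0,"wx": 0,"wy": 0,"wz": 0,"fingers": 1}
    - {"dx": 0,"dy": 0,"dz": 0,"wx": 0,"wy": 0,"wz": 0,"fingers": 1}
    - {"dx": 0,"dy": 0,"dz": 0,"wx": 0,"wy": 0,"wz": 0,"fingers": 1}

```text
clock: 14.42
eef_pos: [540.1, -210.8, 243.0]
tool_rot: [1.744, 1.569, 1.911]
force: [0.0, -0.2, -0.4]
width: -0.1
```

```bash
python3 - <<'E'
from h import *
import cv2
goal((-108,21,91))
im=ctrl.get_image('side');cv2.imwrite('pics/s14.png',cv2.resize(im[130:340,170:430,::-1],None,fx=2.8,fy=2.8,interpolation=cv2.INTER_CUBIC))
im=ctrl.get_image('top');cv2.imwrite('pics/t14.png',cv2.resize(im[100:310,130:410,::-1],None,fx=2.8,fy=2.8,interpolation=cv2.INTER_CUBIC))
for l in('last_vial','needle_tip'):print(l,[(round(q['conf'],2),q['point']) for q in ctrl.mark_of(l,'top')[:2]])
a=cv2.imread('pics/side0z.png',0);b=cv2.imread('pics/s14.png',0)
for n,(x,y,w,h) in dict(pawl=(120,150,95,150),v1=(196,195,38,72),v2=(225,225,38,70),v3=(275,240,40,70),fixed=(375,310,150,90),spare=(320,410,50,80),mouse=(495,445,155,120),rack=(95,75,180,110)).items():
    t=a[y:y+h,x:x+w];S=b[y-12:y+h+12,x-12:x+w+12]
    r=cv2.matchTemplate(S,t,cv2.TM_CCOEFF_NORMED);_,m,_,l=cv2.minMaxLoc(r);print(n,l[0]-12,l[1]-12,round(m,3))
E
```

```text
pos [ 540.1 -210.8  243. ] car [-105.4 -257.7  243. ] F [ 0.  -0.2 -0.4] w -0.1 t 14.43
toolshift/750 now-frame [2.032e-01 3.714e-01 1.000e-04] goal-frame [ 0.2027  0.3717 -0.0034] turn/6deg [ 0.09 -0.   -0.01] sgn 1
last_vial [(0.63, [297.9, 182.7])]
needle_tip [(0.74, [298.1, 184.4])]
pawl 0 0 0.996
v1 0 0 0.985
v2 -1 0 0.982
v3 -1 0 0.926
fixed 0 0 0.916
spare 0 1 0.819
mouse 0 -1 0.766
rack 0 0 0.94
```

View pics/s14.png

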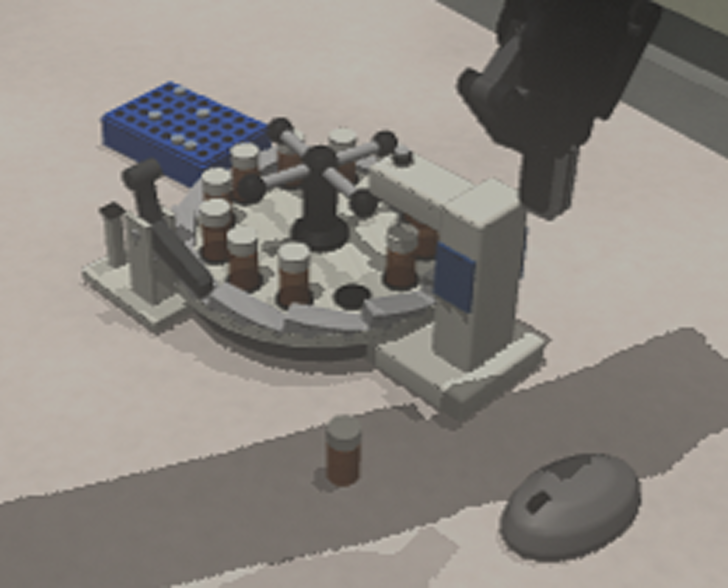

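View pics/t14.png

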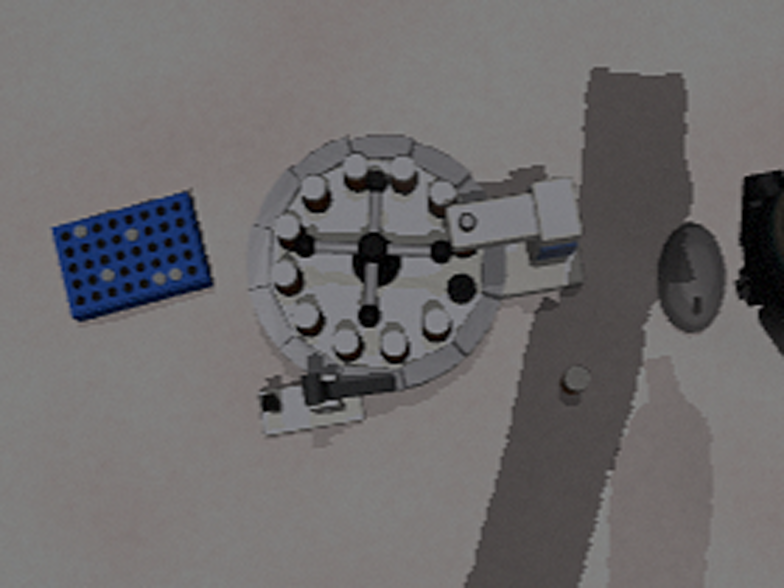

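Both views show the pawl back down, matching the first picture at 0.996 with no shift. The empty pocket has moved one place clear of the needle, to (352,297) in the side view. The vials and teeth sit where they stood at the start, one notch on, and the other things on the bench have not moved.

```bash
python3 -c "
from cell import ctrl
print(ctrl.finish_job())"
```

```text
the job is handed in; nothing more can be done
None
```

The carousel is back one notch with the last vial under the needle, the pawl is down in its notch, and I handed the job in at about 14.5 s.

**What I did:** with shut fingers I pushed the pawl's tail until it stayed thrown back. I then pushed one star-handle ball until the wheel had turned clockwise by about one notch. After backing off, I pushed the pawl's arm over so it fell back down, and moved clear.

**Last checks:**
- **Pawl:** it matches the first side picture with no shift (match 0.996).
- **Wheel:** it reads about 0.48 to 0.49 rad, against a starting estimate of about -0.045. The vials look the same as at the start to within one enlarged pixel, about 0.01 rad past a whole notch.
- **Vial under needle:** in the top view, the network marks the last vial within about 2 pixels of the needle tip.
- **Bench items:** the spare vial, tube rack and mouse shifted at most one enlarged pixel. The match scores for the vial and mouse were lower because the arm's shadow fell across them.
- **Force:** readings at the end of each move stayed around 1 to 2 N.

**What disagreed or was refused:**
- **Carousel angle:** the cameras differed by up to 0.05 rad on how the carousel is turned. I used an average, so the absolute wheel angle is less certain than the change in it.
- **Refused moves:** four early move calls were refused, three for missing keys and one for a turn above the limit. Nothing moved in those.

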